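# Hold the sprung canister holder open at its marker

### The job

The steel canister is about to go into the spring-jaw holder, so first take the egg cup out of the holder and stand it upright on the turntable, not touching the tumbler there. Then pull the jaw's handle out until its pointer lines up with the small sliding marker, and finish while still holding it there: the spring shuts the jaw as soon as it is let go. Leave the marker and everything else where they are.

Things in the scene. Friction and masses are not known exactly. Their poses are not given: they have to be found in the camera images.
- holder: Canister holder fixed to the cart top: bamboo base 300 x 180 x 15 mm with a fixed V stop, 60 mm high, at its +x end and a sprung jaw in front of it. Origin: centre of the underside. Its +x runs from the pull handle to the V stop, +y to its left side, where a scale bar 28 mm high lies along x, 72 mm off the centre line, 25 to 145 mm to -x of the origin.
- jaw: Sliding jaw and its pull handle, one piece. Axes and, when shut, origin are the holder's; pulling moves it along the holder's -x. Starts shut; travel 85 mm; the spring always pulls it shut, 4.5 N at rest plus 0.9 N per 10 mm. Jaw block 80 mm wide, 61 mm high over the cart top, from 15 to 36 mm to +x of the origin.
- handle_top (a point): Centre of the top edge of the pull handle: an upright aluminium paddle, 16 mm thick along the holder's x, 50 mm wide along y, top 76 mm over the cart top, 45 mm to -x of the jaw's origin. It stands on a flat tongue whose top is 24 mm over the cart top.
- pointer_tip (a point): Tip of the thin dark pointer that sticks out of the paddle's left (+y) side at the middle of the paddle's thickness, 64 mm left of the paddle's centre, 32 mm over the cart top. It moves with the jaw.
- marker (a point): Small dark marker on the scale bar: a block 10 mm (along x) x 22 mm with an 8 mm wide, 10 mm high stud; the point is its centre, 36 mm over the cart top. It sits 30 to 68 mm to -x of the pointer's rest; friction keeps it there. Lined up = pointer tip level with the block along the holder's x; the pointer passes beside it without touching.
- egg_cup: Green silicone egg cup, 62 mm tall: a foot of 46 mm diameter, a thin stem of 24 mm, and above 34 mm a straight-sided open bowl of 50 mm outer diameter, wall 4 mm. About 45 g. Origin: centre of its underside, z up. It starts standing on the holder's base (15 mm over the cart top) in the 80 mm wide space between jaw and V stop.
- turntable: Lazy-susan turntable: bamboo disc of 240 mm diameter, its top 25 mm over the cart top, turning stiffly on a fixed foot. Origin: on its axis at the cart top, z up; this body is the fixed foot.
- tumbler_a: Yellow plastic tumbler, 72 mm rim diameter, 100 mm tall, standing on the turntable about 68 mm from its axis. Origin: centre of its underside. To be left alone.
- tumbler_b: The same tumbler standing on the cart top to one side. Origin: centre of its underside. To be left alone.
- canister: Steel lunch canister with a grey flip-top lid, 100 mm diameter, 132 mm tall, standing on the cart top to one side. Origin: centre of its underside. To be left alone.
- spoon: Wooden spoon, 240 mm long, lying along its x on the cart top between holder and turntable. To be left alone.
- salt_jar: Glass salt jar with a steel cap, 42 mm diameter, 75 mm tall. Origin: centre of its underside. To be left alone.
Things that resemble listed ones, but are neither listed nor needed, are in the scene too. What is shaped like the turntable but pink is not meant. There is more than one size of the egg_cup; the one meant has the size given above.

How it is judged:
By the outcome, as a careful person would: the job done as asked, in the order asked, and still so for the second after the job is handed in, while the arm keeps its last pose, push and grip.
It also fails if it takes over 64 s, if anything falls off the work surface, if the arm or the gripper's body presses on something with over 40 N, if the wrist force passes 120 N, or if a joint passes its speed limit or range.

### The arm

A 7-joint arm with a two-finger parallel gripper is mounted at the origin on the work surface. World frame = base frame: x ahead of the robot, y to its left, z up, the work surface at z = 0. Lengths are in m, angles in rad, forces in N, time in s.
With the tool pointing down it reaches from about 0.4 to 0.925 m from the base axis. Payload 5.6 kg.
Tool frame: the origin (TCP) lies on the centre line of the jaws, within the pads' length; the fingertips stand 11 mm ahead of it and the grasp point (between the pads) lies 8 mm behind it; z points along the fingers, y is the line along which they close (so a half turn about z gives the same grasp; the last joint's range is limited). The gripper opens to 85 mm and grips with 20 to 120 N. Pads are 22 mm wide; open, the fingers measure 114 mm over their backs; the gripper's body (76 mm by 85 mm) begins 54 mm behind the grasp point. The pads swing forward as they close: fully open they stand 13 mm farther back than shut.
Start: joints at [1.261, 0.468, -0.012, 1.603, 0.006, 1.071, -0.056], TCP at [0.171, -0.627, 0.242] pointing down, gripper open.
Joint ranges: [-2.53, 2.53], [-0.31, 2.02], [-1.57, 1.55], [0.28, 2.44], [-1.29, 4.43], [0.15, 1.84], [-2.92, 2.92]. Speed limits (rad/s): [2.57, 2.57, 3.14, 3.14, 3.14, 3.14, 3.14].

### API

Orientations are given as a unit quaternion [w, x, y, z].
In Python, from station import bot gives the robot as it stands. Calls block until the motion is done:
- bot.reach(position, orientation): joint-space move of the TCP to a pose.
- bot.move_linear(position, rot=None, speed=0.15): straight line of the TCP; rot=None keeps the orientation; speed is the mean speed in m/s.
- bot.set_joints(angles): joint-space move.
- bot.grip(opening): finger opening in m; the grip force is fixed at half the most; returns when the fingers have stopped.
- bot.dwell(seconds).
- bot.solve_ik(position, orientation): joint angles nearest the present ones, or None.
- bot.read_camera(name): name is "scene" or "top" or "wrist"; returns the picture (480x640x3 uint8, red, green, blue); there is no depth.
- bot.camera_params(name): a dict with "mtx" (3x3 intrinsics, pixels), "dist_coeffs" ([k1, k2, p1, p2, k3] as OpenCV has them; the pictures are not rectified), "R" (3x3) and "t" (3): a world point X has camera coordinates R X + t; the wrist camera has in their place "mount" (4x4, takes a point from camera to tool coordinates, whose origin is the TCP and whose axes are the flange's). Camera axes: x right, y down, z forward; pixel columns grow to the right and rows downward; lengths in m; the calibration is good to about 2 mm. A picture is of the moment at which its call begins: read the wrist's pose just before it. camera_params takes no time and is no camera call.
A pose or a line that the arm cannot do raises bot.Unreachable and nothing moves.
- bot.hand_in(): hands the job in; it is judged then, once.
Readings, each from a call of its own:
- bot.get_clock(): time.
- bot.get_joint_pos(): joint angles.
- bot.get_joint_vel(): joint speeds.
- bot.get_joint_efforts(): joint torques, N m.
- bot.get_tcp_pos(): TCP position.
- bot.get_tcp_rot(): TCP orientation.
- bot.get_ft_force(): force on the tool from outside, world axes, zero at the start.
- bot.get_ft_torque(): the same for the moment, N m.
- bot.get_grip_width(): finger opening in m.
- bot.get_finger_force(): force on a finger pad.
Only numpy, scipy, OpenCV 4.12 (cv2) and the standard library are available. Lean on these libraries where they do the work, as an engineer would, in place of code of your own. Each camera call takes 0.05 s, during which the arm holds its last target. There are 200 camera calls.

## Working session

There is one attempt and no reset: what is moved stays moved. The work goes in short steps, each a Python script; the robot and the scene stay as the last script left them, time stands still between calls to the robot, and variables do not carry over. Pictures are saved under pics/ and viewed, at most 10 in all, crops included, and the job is handed in when it is done.

```bash
mkdir -p pics; ls; python3 - <<'E'
from station import bot
import cv2,numpy as np
for n in("scene","top"):
    im=bot.read_camera(n); cv2.imwrite(f"pics/{n}0.png",im[:,:,::-1])
    p=bot.camera_params(n); print(n,{k:np.round(v,4).tolist() for k,v in p.items()})
p=bot.camera_params("wrist");print({k:np.round(v,4).tolist() for k,v in p.items()})
print(bot.get_tcp_pos(),bot.get_tcp_rot(),bot.get_clock())
E
```

```text
pics
scene {'mtx': [[586.533, 0.0, 322.1929], [0.0, 586.533, 234.5039], [0.0, 0.0, 1.0]], 'dist_coeffs': [0.0545, 0.0, 0.0, 0.0, 0.0], 'R': [[0.584, 0.8117, -0.0102], [0.5799, -0.426, -0.6944], [-0.568, 0.3997, -0.7195]], 't': [-0.3147, -0.2333, 1.7284]}
top {'mtx': [[536.487, 0.0, 315.8565], [0.0, 536.487, 232.2507], [0.0, 0.0, 1.0]], 'dist_coeffs': [0.0394, 0.0, 0.0, 0.0, 0.0], 'R': [[0.0129, -0.9997, -0.0229], [-0.9804, -0.0081, -0.1968], [0.1966, 0.025, -0.9802]], 't': [0.0134, 0.505, 1.2761]}
{'mtx': [[422.4805, 0.0, 317.9774], [0.0, 422.4805, 237.2899], [0.0, 0.0, 1.0]], 'dist_coeffs': [0.0025, 0.0, 0.0, 0.0, 0.0], 'mount': [[-0.0001, -0.9567, -0.2912, 0.075], [1.0, -0.0, -0.0003, 0.0], [0.0002, -0.2912, 0.9567, -0.132], [0.0, 0.0, 0.0, 1.0]]}
[ 0.17116615 -0.62657399  0.2414501 ] [-7.57660951e-04  9.91118591e-01  1.32978702e-01 -1.70931169e-04] 0.1
```

View pics/top0.png

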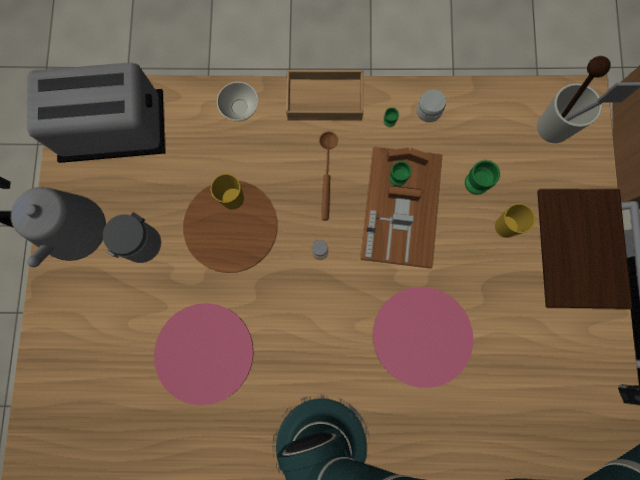

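View pics/scene0.png

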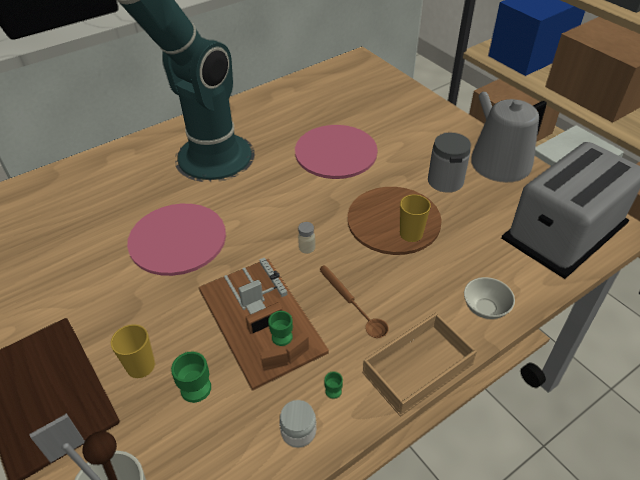

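Top view: the holder is at about (402,207). There are three green cups:
- (400,173), standing in the holder between jaw and V stop. This fits the description.
- (482,177), a larger one on the cart.
- (391,117), a smaller one on the cart.

The bamboo turntable is at (231,226) with a tumbler at (227,190). The two pink discs are not meant. Next I'll measure and make the confirming crop.

```bash
cat > h.py <<'E'
import cv2,numpy as np
from station import bot
from scipy.spatial.transform import Rotation as Ro
def cam(n,pose=None):
    p=bot.camera_params(n)
    if n!="wrist": R=np.array(p["R"]);return p,R.T,-R.T@np.array(p["t"])
    pos,q=pose; M=np.array(p["mount"]); Rt=Ro.from_quat(np.roll(q,-1)).as_matrix()
    return p,Rt@M[:3,:3],Rt@M[:3,3]+pos
def ray(c,uv):
    p,R,o=c
    u=cv2.undistortPoints(np.array(uv,float).reshape(-1,1,2),np.array(p["mtx"]),np.array(p["dist_coeffs"])).reshape(-1,2)
    return o,np.c_[u,np.ones(len(u))]@R.T
def plane(c,uv,z):
    o,d=ray(c,uv); return o+d*((z-o[2])/d[:,2])[:,None]
def tri(c1,u1,c2,u2):
    A=np.zeros((3,3));b=np.zeros(3)
    for c,u in((c1,u1),(c2,u2)):
        o,d=ray(c,u);d=d[0]/np.linalg.norm(d[0]);P=np.eye(3)-np.outer(d,d);A+=P;b+=P@o
    X=np.linalg.solve(A,b);return X
def blobs(im,lo,hi,amin=60):
    hsv=cv2.cvtColor(im,cv2.COLOR_RGB2HSV);m=cv2.inRange(hsv,np.array(lo),np.array(hi))
    m=cv2.morphologyEx(m,cv2.MORPH_CLOSE,np.ones((3,3),np.uint8))
    cs,_=cv2.findContours(m,cv2.RETR_EXTERNAL,cv2.CHAIN_APPROX_NONE)
    return sorted([c for c in cs if cv2.contourArea(c)>amin],key=cv2.contourArea,reverse=True)
def down(yaw):  # tool z down, tool x along world direction yaw
    x=np.array([np.cos(yaw),np.sin(yaw),0]);z=np.array([0,0,-1.])
    return np.roll(Ro.from_matrix(np.c_[x,np.cross(z,x),z]).as_quat(),1)
def shot(n,f=None):
    pose=(np.array(bot.get_tcp_pos()),np.array(bot.get_tcp_rot())) if n=="wrist" else None
    im=bot.read_camera(n)
    if f: cv2.imwrite(f"pics/{f}.png",im[:,:,::-1])
    return im,cam(n,pose)
E
python3 - <<'E'
from h import *
T=cv2.imread("pics/top0.png")[:,:,::-1].copy();S=cv2.imread("pics/scene0.png")[:,:,::-1].copy()
ct,cs=cam("top"),cam("scene")
for nm,lo,hi in(("green",(50,100,40),(80,255,255)),("yellow",(22,150,60),(32,255,255))):
    for n,im,c in(("top",T,ct),("scene",S,cs)):
        for b in blobs(im,lo,hi,40):
            x,y,w,h=cv2.boundingRect(b); print(nm,n,(x,y,w,h),cv2.contourArea(b),plane(c,[x+w/2,y+h/2],.05 if nm=="green" else .06).round(3))
# rough rim centres of the holder cup by eye of the box; holder base corners & turntable on top view
print("holder corners",plane(ct,[[374,147],[441,153],[432,267],[361,260]],.015).round(3).tolist())
print("tt",plane(ct,[[231,179],[231,271],[183.5,226],[278,226]],.025).round(3).tolist())
print("handle/marker",plane(ct,[[402,205]],.076).round(3),plane(ct,[[371,221]],.036).round(3), "salt",plane(ct,[[320,246]],.075).round(3))
a=cv2.resize(T[135:275,350:510],None,fx=2.5,fy=2.5,interpolation=cv2.INTER_CUBIC);b=cv2.resize(S[250:400,195:355],None,fx=2.4,fy=2.4,interpolation=cv2.INTER_CUBIC)
H=max(a.shape[0],b.shape[0]);f=lambda i:cv2.copyMakeBorder(i,0,H-i.shape[0],0,0,cv2.BORDER_CONSTANT)
cv2.imwrite("pics/crop1.png",np.hstack([f(a),f(b)])[:,:,::-1])
E
```

```text
green top (465, 160, 35, 34) 785.5 [[ 0.649 -0.395  0.05 ]]
green top (390, 161, 21, 25) 364.5 [[ 0.657 -0.192  0.05 ]]
green top (384, 108, 14, 18) 176.5 [[ 0.808 -0.17   0.05 ]]
green scene (171, 352, 40, 51) 1453.0 [[ 0.654 -0.4    0.05 ]]
green scene (268, 311, 25, 35) 645.0 [[ 0.661 -0.195  0.05 ]]
green scene (325, 372, 18, 26) 353.0 [[ 0.833 -0.183  0.05 ]]
yellow top (495, 204, 40, 32) 851.5 [[ 0.537 -0.465  0.06 ]]
yellow top (211, 174, 30, 29) 628.0 [[0.613 0.245 0.06 ]]
yellow scene (111, 325, 44, 53) 1577.5 [[ 0.537 -0.469  0.06 ]]
yellow scene (400, 195, 30, 47) 1078.5 [[0.588 0.248 0.06 ]]
holder corners [[0.74, -0.129, 0.015], [0.724, -0.302, 0.015], [0.426, -0.271, 0.015], [0.442, -0.094, 0.015]]
tt [[0.648, 0.24, 0.025], [0.41, 0.23, 0.025], [0.523, 0.355, 0.025], [0.525, 0.115, 0.025]]
handle/marker [[ 0.569 -0.191  0.076]] [[ 0.538 -0.119  0.036]] salt [[0.466 0.008 0.075]]
```

View pics/crop1.png

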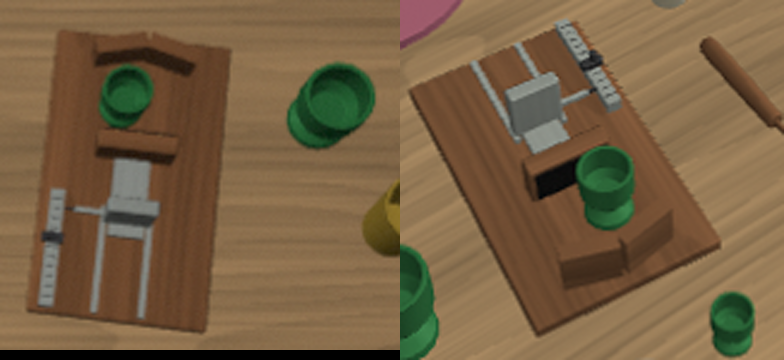

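The crop confirms it: the medium cup stands between jaw and V stop, the larger one is right of the holder at (330,100), and the small one is beyond it. Now I'll move the wrist camera over the holder.

```bash
python3 - <<'E'
from h import *
print("rim tri",tri(cam("top"),[400.5,171.5],cam("scene"),[280.5,320]).round(4))
y=-0.11
ims=[]
for i,(pos,yw) in enumerate((((.60,-.23,.26),y+np.pi/2),((.60,-.20,.26),y))):
    bot.reach(pos,down(yw)); im,c=shot("wrist",f"w{i}"); np.save(f"w{i}.npy",np.r_[bot.get_tcp_pos(),bot.get_tcp_rot()])
    ims.append(im)
    for b in blobs(im,(50,100,40),(80,255,255),300):
        print(i,cv2.boundingRect(b),cv2.contourArea(b))
    print(bot.get_joint_pos().round(2) if hasattr(bot.get_joint_pos(),'round') else bot.get_joint_pos(),bot.get_clock())
E
```

```text
rim tri [ 0.6557 -0.19    0.0707]
0 (354, 313, 83, 111) 6788.0
0 (354, 112, 70, 69) 3691.0
0 (541, 72, 74, 49) 2768.5
[ 0.66  0.49 -0.48  1.58  0.25  1.13  0.01] 2.25
1 (495, 64, 143, 101) 10714.0
1 (263, 100, 69, 69) 3564.5
[ 0.39  0.43 -0.17  1.62  0.08  1.09 -1.47] 3.6333
```

View pics/w0.png

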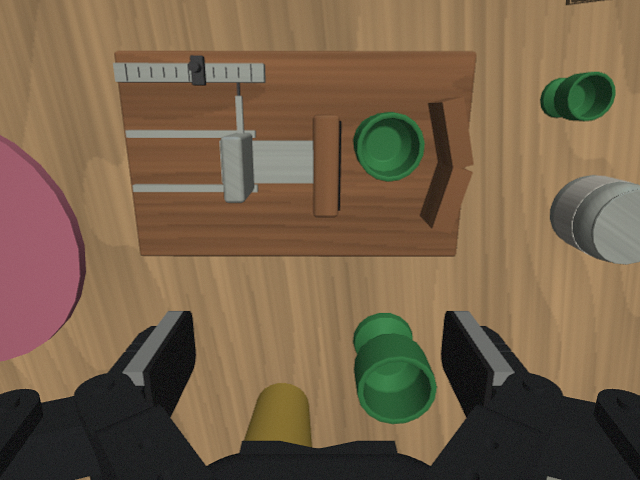

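View pics/w1.png

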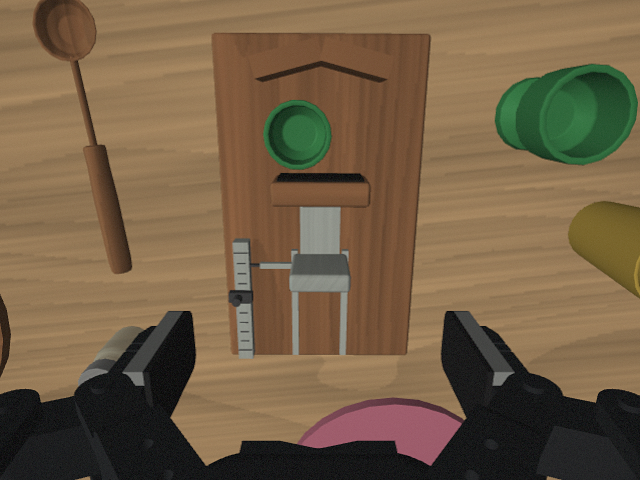

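w0 shows the cup rim at (389,146), marker at (197,71), pointer tip at (239,84) and paddle at (237,168). In w1 they are at (298,134), (240,298), (251,265) and (320,262). The base corners are visible in both, so I'll triangulate.

```bash
python3 - <<'E'
from h import *
C=[];
for i in(0,1):
    a=np.load(f"w{i}.npy");C.append(cam("wrist",(a[:3],a[3:])))
pts=dict(rim=([389,146.5],[297.5,134.5]),marker=([197,71],[240,298]),pointer=([239,84],[251,265]),
 c1=([116,52],[232,353]),c2=([475,52],[213,35]),c3=([457,255],[430,36]),c4=([142,255],[407,355]))
X={k:tri(C[0],u,C[1],v) for k,(u,v) in pts.items()}
for k in X:print(k,X[k].round(4))
K=[plane(c,[pts[f"c{j}"][i] for j in(1,2,3,4)],.015) for i,c in enumerate(C)]
for k in K:
    k=k[:,:2];ctr=k.mean(0);dx=k[1]+k[2]-k[0]-k[3];print("holder",ctr.round(4),np.arctan2(dx[1],dx[0]).round(4),np.linalg.norm(dx)/2)
# ellipse fits on rim for the holder cup
for i in(0,1):
    im=cv2.imread(f"pics/w{i}.png")[:,:,::-1]
    b=[b for b in blobs(im,(50,100,40),(80,255,255),300) if 3000<cv2.contourArea(b)<4500][0]
    print(cv2.fitEllipse(cv2.convexHull(b)),plane(C[i],cv2.fitEllipse(cv2.convexHull(b))[0],.077))
# marker/pointer in holder frame using each view at text heights
for i in(0,1):
    k=K[i];ctr=k.mean(0)[:2];dx=(k[1]+k[2]-k[0]-k[3])[:2];e=dx/np.linalg.norm(dx)
    for n,z in(("marker",.036),("pointer",.032)):
        p=plane(C[i],pts[n][i],z)[0][:2]-ctr;print(n,p@e,p@[-e[1],e[0]])
# turntable: ellipse of bamboo disc & tumbler rim on top view
T=cv2.imread("pics/top0.png")[:,:,::-1];ct=cam("top");cs=cam("scene")
P=plane(ct,[[231,179.5],[231,271.5],[183.5,226],[278,226]],.025)[:,:2]
print("tt ctr",(P[2]+P[3])/2,(P[0]+P[1])/2)
print("tumbler rim tri",tri(ct,[226.5,188.5],cs,[414.5,204]), "tt centre tri",tri(ct,[231,225.5],cs,[394.5,217.5]))
E
```

```text
rim [ 0.6577 -0.1907  0.0656]
marker [ 0.5159 -0.1184  0.035 ]
pointer [ 0.546  -0.132   0.0308]
c1 [ 0.4462 -0.0943  0.0125]
c2 [ 0.742  -0.1278  0.0094]
c3 [ 0.7207 -0.3026  0.0199]
c4 [ 0.4261 -0.2713  0.014 ]
holder [ 0.5845 -0.199 ] -0.1127 0.29618964146892374
holder [ 0.5837 -0.2004] -0.1141 0.29582578333583864
((388.67449951171875, 145.49249267578125), (68.61343383789062, 70.24557495117188), 105.51791381835938) [[ 0.65576764 -0.18876796  0.077     ]]
((296.9491882324219, 134.2168426513672), (67.33940124511719, 69.32659912109375), 166.5942840576172) [[ 0.65846475 -0.19103104  0.077     ]]
marker -0.07703631216074991 0.07216066334482113
pointer -0.04527420476515265 0.06276652672564842
marker -0.07609184990011991 0.0737213164960413
pointer -0.04514114239376161 0.06290882791612576
tt ctr [0.52430362 0.23533301] [0.52765572 0.23473258]
tumbler rim tri [0.59474747 0.23105313 0.12316726] tt centre tri [0.526935   0.23633827 0.02157969]
```

```bash
python3 - <<'E'
from h import *
y=-.113;cx,cy=.657,-.190
bot.reach((cx,cy,.14),down(y)); bot.move_linear((cx,cy,.056),speed=.08)
print(bot.get_ft_force())
bot.grip(.03); print("w",bot.get_grip_width(),bot.get_finger_force(),bot.get_tcp_pos(),bot.get_ft_force())
bot.move_linear((cx,cy,.20),speed=.12); print("w",bot.get_grip_width(),bot.get_ft_force(),bot.get_clock())
shot("wrist","grasp"); shot("scene","g_scene")
E
```

```text
[-0.30134693 -0.79759958  0.11337106]
w 0.04818126146869228 62.08986946352525 [ 0.65769942 -0.19014549  0.05689386] [-0.3946035   0.11512394  4.43591889]
w 0.04853995734407966 [-0.28271282  0.00407099 -1.12318753] 7.2083
```

View pics/g_scene.png

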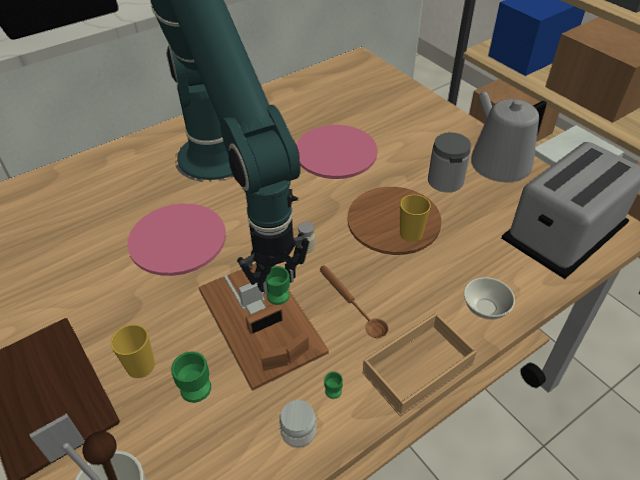

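The cup is held upright at (278,285). Now I'll place it on the robot's side of the turntable.

```bash
python3 - <<'E'
from h import *
px,py=.476,.237
bot.reach((px,py,.20),down(.3)); bot.move_linear((px,py,.085),speed=.12)
f0=bot.get_ft_force()[2]
for z in np.arange(.072,.0625,-.0015):
    bot.move_linear((px,py,z),speed=.03); f=bot.get_ft_force()[2]-f0
    print(round(z,4),f)
    if f>1.5: break
bot.grip(.075); bot.dwell(.3)
bot.move_linear((px,py,.20),speed=.15); print(bot.get_clock())
bot.reach((.535,-.18,.26),down(-.113+np.pi/2))
im,c=shot("wrist","w2");np.save("w2.npy",np.r_[bot.get_tcp_pos(),bot.get_tcp_rot()])
t,_=shot("top");s,_=shot("scene")
a=cv2.resize(t[160:290,170:340],(400,306));b=cv2.resize(s[170:300,330:460],(300,300))
o=np.zeros((306,700,3),np.uint8);o[:,:400]=a;o[:300,400:]=b
cv2.imwrite("pics/placed.png",o[:,:,::-1]);print(bot.get_clock())
E
```

```text
0.072 -0.18454683857363013
0.0705 -0.6908090734518567
0.069 -0.6891897733549414
0.0675 -0.4127978783073568
0.066 6.392791355343096
13.425
15.2917
```

View pics/placed.png

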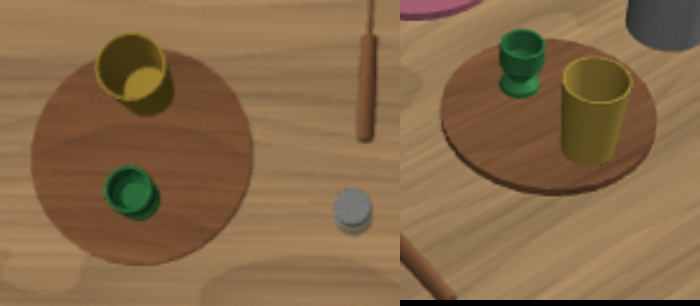

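View pics/w2.png

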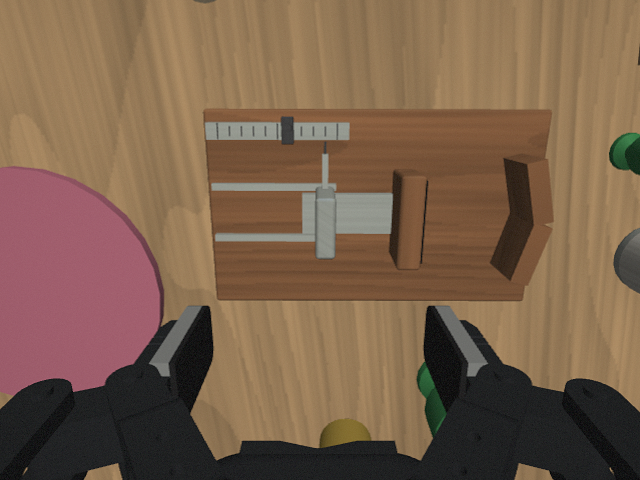

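The cup stands upright on the turntable, well clear of the tumbler. In w2 the marker is at (288,131), the pointer tip at (324,145) and the paddle top at (326,222). Next I'll measure from w2 and grip the handle across its thickness.

```bash
python3 - <<'E'
from h import *
im=cv2.imread("pics/w2.png");a=np.load("w2.npy");c=cam("wrist",(a[:3],a[3:]))
ya=-.113;e=np.array([np.cos(ya),np.sin(ya)]);n=np.array([-e[1],e[0]]);o=np.array([.5841,-.1997])
g=cv2.cvtColor(im,cv2.COLOR_BGR2GRAY)
# marker: dark blob near (288,131)
m=(g<75).astype(np.uint8);N,_,st,ce=cv2.connectedComponentsWithStats(m[100:160,230:360].copy())
for s,q in zip(st[1:],ce[1:]):
    if s[4]>8:print(s+[230,100,0,0,0],(q+[230,100]).round(1))
def hf(uv,z): p=plane(c,uv,z)[:,:2]-o;return np.c_[p@e,p@n].round(4)
print("marker",hf([288,131],.036),"ptr",hf([324.5,145],.032),"paddle",hf([[326,191],[326,256],[317,222],[336,222]],.076))
h=o-.045*e;print("handle",h,bot.get_joint_pos())
for d in(0,-.05,-.1):print(bot.solve_ik(np.r_[h+d*e,.05],down(ya+np.pi/2)))
E
```

```text
[281 117  13  28 332] [287.1 130.5]
[324 141   3  12  25] [324.6 146.4]
marker [[-0.0749  0.0725]] ptr [[-0.0449  0.061 ]] paddle [[-0.0443  0.0304]
 [-0.0439 -0.0216]
 [-0.0511  0.0062]
 [-0.0364  0.0062]]
handle [ 0.539387   -0.19462581] [ 6.32777484e-01  3.50759065e-01 -4.59283611e-01  1.77428671e+00
  1.75420863e-01  1.05719137e+00 -4.13686620e-04]
[ 0.56281558  0.63975    -0.35624483  1.89238003  0.34232088  0.6690781
 -0.1128572 ]
[ 0.58677315  0.58057167 -0.35072507  2.01029819  0.3372133   0.60600665
 -0.10366321]
[ 0.61555344  0.52419825 -0.34895625  2.12320445  0.33591894  0.54587411
 -0.09259731]
```

```bash
python3 - <<'E'
from h import *
ya=-.113;e=np.array([np.cos(ya),np.sin(ya)]);n=np.array([-e[1],e[0]]);o=np.array([.5841,-.1997])
h=o-.0443*e+.004*n;q=down(ya+np.pi/2)
bot.grip(.05);bot.reach(np.r_[h,.13],q);bot.move_linear(np.r_[h,.047],speed=.08);print(bot.get_ft_force())
bot.grip(.005);print(bot.get_grip_width(),bot.get_finger_force(),bot.get_ft_force(),bot.get_tcp_pos())
shot("wrist","h0")
p=np.array(bot.get_tcp_pos());bot.move_linear(np.r_[h-.031*e,.047],speed=.04);bot.dwell(.3)
p1=np.array(bot.get_tcp_pos());print((p1-p)[:2]@e,p1,bot.get_ft_force(),bot.get_grip_width(),bot.get_clock())
im,c=shot("wrist","h1");np.save("h1.npy",np.r_[p1,bot.get_tcp_rot()])
E
```

```text
[ 1.26638445 -0.33918652  0.19102117]
0.015158815140433742 59.70758557319641 [-5.05157739  1.25156108  6.27507503] [ 0.53935619 -0.19073807  0.04751518]
-0.027553899301662448 [ 0.51198167 -0.18757234  0.04751475] [ 6.85724991 -1.50929776 -3.18940505] 0.015404869818182995 19.1083
```

View pics/h1.png

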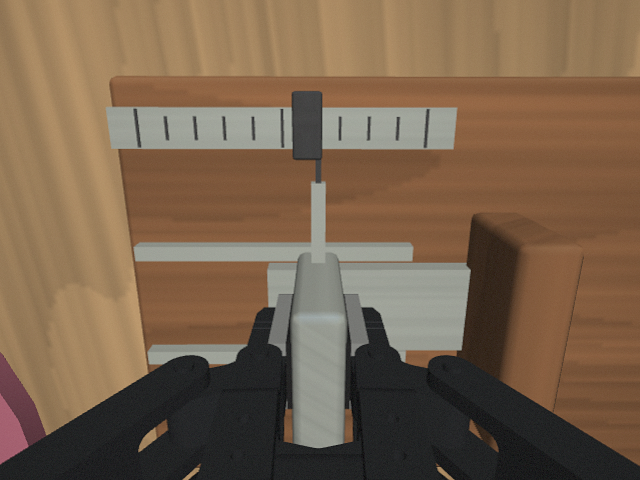

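The marker block is at columns 292–322, centred on 307. The pointer is at column 318, so about 3.7 mm more pull is needed.

```bash
cat > meas.py <<'E'
from h import *
def meas(f):
    ya=-.113;e=np.array([np.cos(ya),np.sin(ya)])
    im,c=shot("wrist",f);g=cv2.cvtColor(im,cv2.COLOR_RGB2GRAY)
    b=np.where((g[97:104,240:400]<80).sum(0)>4)[0]+240     # marker block above the bar
    w=np.where((g[200:235,280:360]>110).sum(0)>25)[0]+280   # light pointer arm
    m=plane(c,[b.mean(),125],.036)[0][:2]; p=plane(c,[w.mean(),217],.032)[0][:2]
    d=(p-m)@e;print("block",b.min(),b.max(),"arm",w.min(),w.max(),"ptr-marker mm",1000*d);return d,e
E
python3 - <<'E'
from meas import *
ya=-.113;o=np.array([.5841,-.1997]);d,e=meas("h1b");n=np.array([-e[1],e[0]]);pull=.031
for i in range(3):
    if abs(d)<.0005: break
    pull+=d;bot.move_linear(np.r_[o-(.0443+pull)*e+.004*n,.047],speed=.02);bot.dwell(.3);d,_=meas(f"h2_{i}")
print(pull,bot.get_tcp_pos(),bot.get_ft_force(),bot.get_grip_width(),bot.get_clock())
bot.dwell(1);meas("h3")
E
```

```text
block 292 321 arm 311 325 ptr-marker mm 3.7926127992923155
block 303 333 arm 311 325 ptr-marker mm 0.017700602419357288
0.03479261279929231 [ 0.50833713 -0.18713789  0.04751968] [ 6.80104487 -1.0835093  -3.07363346] 0.015344072424164893 19.9
block 303 333 arm 311 325 ptr-marker mm 0.01712089012477361
```

View pics/h3.png

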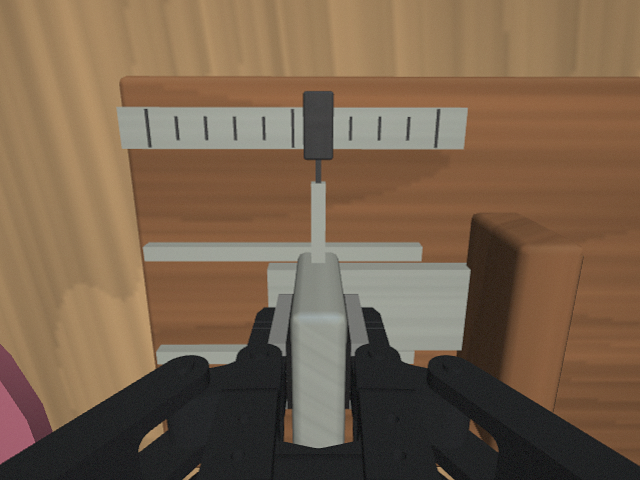

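The pointer, at column 318, is now centred on the marker block (303–333) and stays there under the grip. Handing in.

```bash
python3 -c "
from station import bot
print(bot.hand_in())"
```

```text
the job is handed in; nothing more can be done
None
```

The egg cup stands upright on the bamboo turntable, clear of the tumbler, and I handed the job in at about 21 s with the gripper still holding the jaw handle and its pointer on the marker (camera offset under 0.1 mm).

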